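Transfer a test-panel carrier to the curing rail and wedge the row tight

TASK

The painted test panel on the flash-off rail is ready for curing: lift its carrier over that rail's end stop, bring it over the end stop of the curing rail and hang it there, pushed up so that the row of three carriers is closed up against the spring buffer, and let go. Then take the forked wedge out of its holder and drive it down astride the rail into the last gap, between the row and the end stop, until it sits fully home on the rail and the row is locked tight against the buffer. Leave the other things on the bench where they are.

Things in the scene. Friction and masses are not known exactly. Their poses are not given: they have to be found in the camera images.
- flash_rail: Flash-off rail: fixed stand with a level steel bar 8 mm wide, 14 mm high, its top 165 mm above the bench, held only by a 30 mm square post at one end (12 mm above rail top); a foot plate 12 mm thick lies under the post. The other end is free, with an end stop. Origin: on the bench under the stop's inner face. +y runs along the rail from stop to post (125 mm); x across the rail, z up.
- flash_rail_stop (a point): Flash-off rail's end stop: a plate 24 mm wide (across the rail), 8 mm thick, standing 14 mm above the rail top, flush with the rail's underside. This point: middle of its inner face, at rail-top height; the stop fills y -8 to 0 mm.
- cure_rail: Curing rail: the same kind of bar (8 x 14 mm, top 165 mm above the bench); its free end faces the flash-off rail's free end. Origin: on the bench under its end stop's inner face; the rail runs from there along -y, 140 mm to its post; x across, z up. The unpressed buffer's face is at y = -111 mm, so three carriers closed up against it leave a gap of 21 mm before the stop.
- cure_rail_stop (a point): Curing rail's end stop, same size as the other (24 mm wide, 8 mm thick, 14 mm above the rail top). This point: middle of its inner face, at rail-top height; the stop fills y 0 to +8 mm.
- buffer (a joint): Spring buffer in front of the curing rail's post: a rubber pad 34 mm wide, 40 mm high that the row is pushed against. 0 m = not pressed, up to 0.009 pressed toward the post; 1 N at first touch plus 0.35 N per mm. With the wedge fully home it is pressed about 5 mm.
- carrier_a_grip (a point): Carrier to be transferred, at the start on the flash-off rail; about 120 g. This point is the centre of its upright grip tab (14 mm thick across the rail, 20 mm along it, 50 mm tall), 31 mm above the rail top when hanging. x across the rail (tab thickness), y along it, z up. A white test panel 60 mm wide across the rail, 3 x 75 mm, is fixed under its ring, lowest point 128 mm below the rail top.
- carrier_a_ring (a point): The carrier's ring, closed all round the rail, so it comes off only past the rail's free end, raised over the stop: outside 44 mm across the rail, 30 mm along it; opening 34 mm wide, 48 mm high, so it can rise 34 mm on the rail; roof 6 mm thick. This point: underside of the roof, which rests on the rail top.
- carrier_b_grip (a point): Carrier already on the curing rail, next to the buffer, identical to carrier_a (30 mm along the rail). This point: centre of its grip tab, axes likewise.
- carrier_c_grip (a point): Carrier already on the curing rail, nearer the end stop, identical to carrier_a (30 mm along the rail). This point: centre of its grip tab, axes likewise. Gaps of some mm are left in the row at the start; it slides when pushed.
- wedge_grip (a point): Forked steel wedge, about 100 g, upright in its holder, narrow end down. This point: centre of its grip block (14 mm thick along x, 20 mm along y, 44 mm tall), 76 mm above the wedge's bottom. Put on with x across the rail (either way round), y along it. Fully home, this point is 50 mm above the rail top, about 13.5 mm from the stop's inner face. Driving it needs about 10 to 20 N; friction then holds it.
- wedge_tip (a point): Bottom centre of the wedge, axes as wedge_grip. Up from here: a taper 48 mm tall, 40 mm wide along x, both y faces sloping equally, 14 mm thick at the bottom, 30 mm at its top; a slot 14 mm wide (x), 26 mm high, open at the bottom and through along y, goes over the rail, its roof resting on the rail top when home; then a cap plate 40 x 32 x 6 mm and the grip block.
- wedge_holder: Fixed plastic pocket on the bench in which the wedge stands: outside 56 mm (x) by 32 mm (y), 20 mm high, walls and floor 5 mm. Origin: centre of its underside.

How it is judged:
By the outcome, as a careful person would: the job done as asked, in the order asked, and still so for the second after the job is handed in, with the robot touching nothing.
It also fails if it takes over 58 s, if anything falls off the work surface, if the arm or the gripper's body presses on something with over 40 N, if the wrist force passes 120 N, or if a joint passes its speed limit or range.

ROBOT

A 7-joint arm with a two-finger parallel gripper is mounted at the origin on the work surface. World frame = base frame: x ahead of the robot, y to its left, z up, the work surface at z = 0. Lengths are in m, angles in rad, forces in N, time in s.
With the tool pointing down it reaches from about 0.4 to 0.85 m from the base axis. Payload 4.5 kg.
Tool frame: the origin (TCP) lies midway between the tips of the shut fingers; the grasp point (between the pads) lies 19 mm behind it; z points along the fingers, y is the direction in which the jaws open and shut (so a half turn about z gives the same grasp; the last joint's range is limited). The gripper opens to 88 mm and grips with 3 to 60 N. Pads are 18 mm wide; open, the fingers measure 123 mm over their backs; the gripper's body (75 mm by 187 mm) begins 45 mm behind the grasp point.
Start: joints at [-1.067, 0.689, -0.195, 1.565, 0.157, 0.902, -0.215], TCP at [0.283, 0.557, 0.239] pointing down, gripper open.
Joint ranges: [-3.01, 3.01], [-0.46, 2.08], [-1.47, 1.51], [0.13, 2.56], [-1, 4.14], [0.04, 2.09], [-2.66, 2.66]. Speed limits (rad/s): [2.57, 2.57, 3.14, 3.14, 3.14, 3.14, 3.14].

INTERFACE

Orientations are given as a unit quaternion [x, y, z, w].
In Python, from plant import r gives the robot as it stands. The module is installed in compiled form; this text tells all that it offers.
- The arm moves only by the shell command python3 -m jog 'ROWS' [FORCE]. ROWS is JSON, a list of rows, each an object with "translation": the shift along the tool's x, y, z in units of 40 mm (1.0 is 40 mm), a list of three; "twist": the turn about the tool's z in units of 6 degrees (1.0 is 6 degrees); "claw": the opening in per cent of the stroke, from 0 (shut) to 100 (fully open). A call has 1 to 20 rows; each row shifts and turns the commanded pose from where the row before left it, along the tool's axes as they then stand; what a row does not reach is not made up. A row lasts 1/12 s, in which the tool goes at most 41.7 mm and 7.16 degrees, less where a joint would pass 70% of its speed; a pose out of reach is approached as far as the arm can. A call is refused whole if a number of a shift passes 1 or a number of a turn 1, either way. A call with a gripper value outside its range is refused whole. The fingers move at their own pace and stop on an object; FORCE is the grip in N (left out, the last holds). Time passes only in rows, so rows that do not move let the fingers close. It gives the time, the measured TCP pose, the force and the opening at its end, in the units of the state.
- r.get_state(): the state, without advancing time (a new reading comes with each control period).
- r.snapshot(name): name is "scene" or "top" or "wrist"; returns a dict with "img" (480x640x3 uint8, red, green, blue), "fx", "fy", "cx", "cy" (pixels), "origin" and "rotation" of the camera in the world; the wrist camera has in their place "T_tool_cam" (4x4, takes a point from camera to tool coordinates, whose origin is the TCP and whose axes are the flange's). Camera axes: x right, y up, looking along -z (the intrinsics and any distortion apply to the point x, -y, -z); pixel columns grow to the right and rows downward; lengths in m; the calibration is good to about 2 mm. A picture is of the moment at which its call begins: read the wrist's pose just before it. There is no depth.
- r.finish_job(): hands the job in, once; it reports no verdict.
Trained networks look in the newest picture that a camera, given by its name, has taken for a name from the list of things; names that differ only in an ending like _2 or _b are one class to them, and where a whole thing is asked for, a point or a joint stands for the part that bears it (a point fixed in the world has none). Each returns a list of dicts, best first, with "confidence" (0 to 1); they miss things now and then, are a little off and sometimes report something else, mostly with a low value. They report only what shows in the picture. A call takes as long as a camera call.
- r.spot_in(label, camera): "rect" ([left, top, right, bottom] in pixels, round what is visible of it).
- r.spot_point(label, camera): "location" ([row, column] in pixels: a listed point, or the origin of a listed thing).
The state is a dict: "clock": time; "q": joint angles; "qd": joint speeds; "joint_torque": joint torques, N m; "tool_pos": TCP position; "eef_rot": TCP orientation; "contact_force": force on the tool from outside, world axes, zero at the start; "moment": the same for the moment, N m; "opening": opening from 0.0 (shut) to 1.0 (fully open).
Only numpy, scipy, OpenCV 4.12 (cv2) and the standard library are available. Lean on these libraries where they do the work, as an engineer would, in place of code of your own. Each camera call takes 0.05 s, during which the arm holds its last target. There are 200 camera calls.

## Working session

There is one attempt and no reset: what is moved stays moved. The work goes in short steps, Python scripts to look and compute and a shell command to move; the robot and the scene stay as the last step left them, time stands still between calls to the robot, and variables do not carry over. Pictures are saved under pics/ and viewed, about 8 in all and at most 12, crops included, and the job is handed in when it is done.

```bash
mkdir -p pics; cat > h.py <<'E'
import numpy as np, cv2
from scipy.spatial.transform import Rotation as R
from plant import r
def cam(s,st=None):
    if 'T_tool_cam' in s:
        T=np.array(s['T_tool_cam']); Rt=R.from_quat(st['eef_rot']).as_matrix()
        return np.array(st['tool_pos'])+Rt@T[:3,3], Rt@T[:3,:3]
    return np.array(s['origin']),np.array(s['rotation'])
def ray(s,c,rc):
    d=np.array([(rc[1]-s['cx'])/s['fx'],-(rc[0]-s['cy'])/s['fy'],-1.]); d=c[1]@d
    return c[0],d/np.linalg.norm(d)
def atz(o,d,z): return o+d*(z-o[2])/d[2]
def tri(rays):
    A=0;b=0
    for o,d in rays:
        P=np.eye(3)-np.outer(d,d);A=A+P;b=b+P@o
    x=np.linalg.solve(A,b); return x,[float(np.linalg.norm((np.eye(3)-np.outer(d,d))@(x-o)))*1e3 for o,d in rays]
def save(s,n): cv2.imwrite('pics/'+n,cv2.cvtColor(s['img'],cv2.COLOR_RGB2BGR))
E
cat > look.py <<'E'
from h import *
import sys
L=['flash_rail','flash_rail_stop','cure_rail','cure_rail_stop','carrier_a_grip','carrier_a_ring','wedge_grip','wedge_tip','wedge_holder']
st=r.get_state();print({k:np.round(v,3).tolist() for k,v in st.items()})
for n in ['scene','top']:
    s=r.snapshot(n);save(s,n+'0.png');print(n,{k:(np.round(v,3).tolist()) for k,v in s.items() if k!='img'})
    for l in L:
        print(l,[(np.round(p['location'],1).tolist(),round(p['confidence'],2),) for p in r.spot_point(l,n)[:5]])
E
python3 look.py; python3 -c "
from h import *
a=[cv2.imread('pics/%s0.png'%n) for n in('scene','top')]"
```

```text
{'clock': 0.0, 'q': [-1.067, 0.69, -0.194, 1.566, 0.157, 0.903, -0.215], 'qd': [0.001, -0.002, -0.0, 0.0, 0.001, 0.001, 0.001], 'joint_torque': [-0.0, -52.759, -1.267, -15.344, -0.053, 0.006, 0.0], 'tool_pos': [0.283, 0.557, 0.238], 'eef_rot': [0.233, 0.973, -0.001, -0.0], 'contact_force': [-0.426, 0.036, -0.004], 'moment': [0.0, -0.06, -0.044], 'opening': 0.998}
scene {'fx': 434.063, 'fy': 434.063, 'cx': 324.69, 'cy': 239.773, 'origin': [0.914, -0.625, 0.732], 'rotation': [0.391, 0.132, 0.284, 0.865]}
flash_rail []
flash_rail_stop [([180.8, 371.9], 0.55), ([335.2, 223.2], 0.27)]
cure_rail []
cure_rail_stop [([220.8, 338.6], 0.85)]
carrier_a_grip [([164.5, 379.1], 0.89), ([219.6, 319.2], 0.54)]
carrier_a_ring [([179.7, 376.9], 0.79)]
wedge_grip [([331.7, 222.7], 0.9)]
wedge_tip [([353.9, 232.5], 0.9)]
wedge_holder [([357.3, 229.6], 0.59)]
top {'fx': 467.734, 'fy': 467.734, 'cx': 314.94, 'cy': 243.391, 'origin': [0.338, -0.058, 1.049], 'rotation': [0.055, -0.082, -0.692, 0.715]}
flash_rail []
flash_rail_stop [([248.1, 202.6], 0.55)]
cure_rail [([258.2, 281.8], 0.69)]
cure_rail_stop [([243.8, 286.1], 0.68)]
carrier_a_grip [([250.9, 183.7], 0.78)]
carrier_a_ring [([252.1, 186.1], 0.56)]
wedge_grip [([276.1, 432.7], 0.81)]
wedge_tip []
wedge_holder [([282.2, 421.8], 0.74)]
```

View pics/scene0.png

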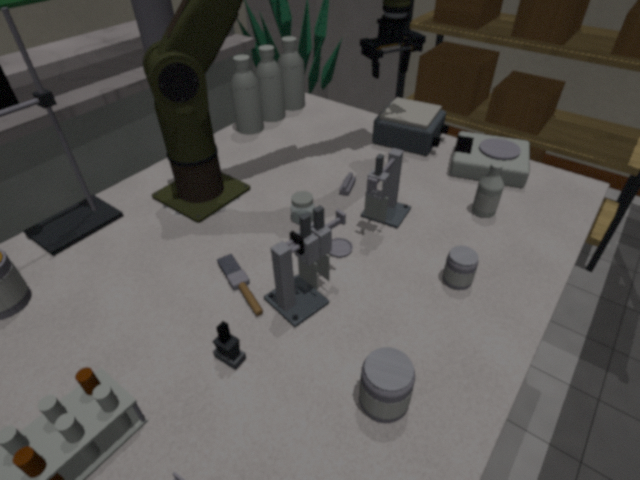

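View pics/top0.png

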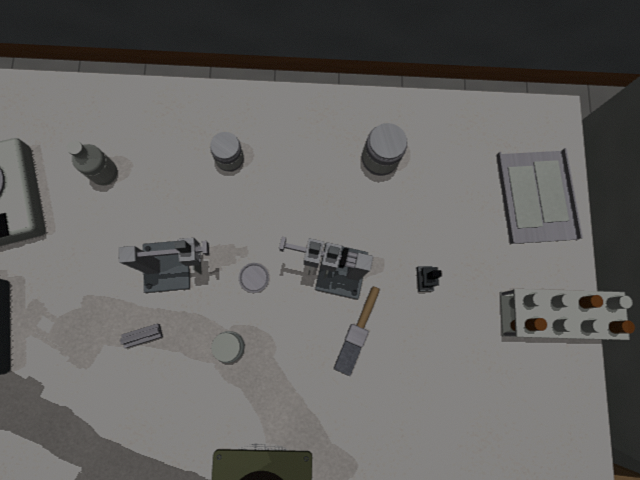

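Scene view: the flash rail is at about (380,190), the cure rail at about (300,260) and the wedge in its holder at about (228,345). Top view: flash stop at about (205,248), cure stop at about (283,243) with its post at (365,262), wedge at (430,275). Next I triangulate.

```bash
sed -i "s/np.array(s\['rotation'\])/R.from_quat(s['rotation']).as_matrix()/" h.py; cat > tri0.py <<'E'
from h import *
S={n:r.snapshot(n) for n in('scene','top')}
for l in ['flash_rail_stop','cure_rail_stop','carrier_a_grip','carrier_a_ring','wedge_grip','wedge_holder','carrier_b_grip']:
    P={n:r.spot_point(l,n) for n in S}
    for a in P['scene'][:3]:
        for b in P['top'][:3]:
            x,e=tri([ray(S['scene'],cam(S['scene']),a['location']),ray(S['top'],cam(S['top']),b['location'])])
            if max(e)<12: print(l,np.round(x,3),np.round(e,1),a['confidence'],b['confidence'])
s=S['top'];c=cam(s)
# post tops by eye: rough rail yaws
for nm,rc,z in [('flash post',(254,127),.177),('flash stop',(248,205),.17),('cure stop',(243,283),.17),('cure post',(262,365),.177)]:
    print(nm,np.round(atz(*ray(s,c,rc),z),3))
im=cv2.resize(s['img'][200:310,100:460],None,fx=2.2,fy=2.2,interpolation=cv2.INTER_CUBIC)
im=np.clip(im.astype(float)*1.7,0,255).astype('uint8'); cv2.imwrite('pics/topc.png',im[:,:,::-1])
E
python3 tri0.py
```

```text
flash_rail_stop [0.495 0.126 0.159] [1.2 1.2] 0.62 0.84
cure_rail_stop [ 0.512 -0.04   0.17 ] [0.9 0.9] 0.79 0.78
carrier_a_grip [0.491 0.153 0.186] [0.2 0.2] 0.88 0.77
carrier_a_ring [0.492 0.151 0.163] [1.3 1.3] 0.75 0.55
wedge_grip [ 0.469 -0.348  0.079] [1.7 1.7] 0.55 0.69
wedge_holder [ 0.472 -0.346 -0.001] [0.4 0.4] 0.77 0.47
wedge_holder [ 0.463 -0.332  0.059] [3. 3.] 0.36 0.47
carrier_b_grip [ 0.492 -0.121  0.196] [1.3 1.3] 0.94 0.85
flash post [0.478 0.26  0.177]
flash stop [0.496 0.118 0.17 ]
cure stop [ 0.511 -0.029  0.17 ]
cure post [ 0.478 -0.186  0.177]
```

View pics/topc.png

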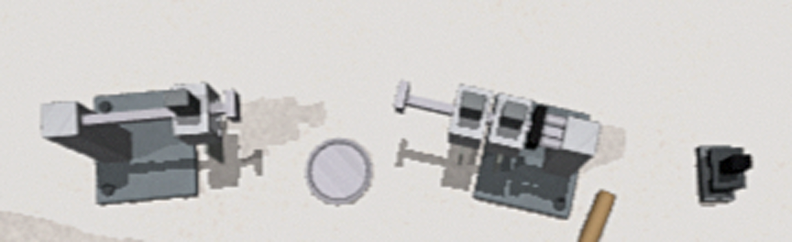

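The crop shows carrier A close to the flash stop, C (470,105) and B (512,115) near the black buffer, and the wedge at (735,165). Heights agree with the given dimensions. I move above carrier A, turned to the rail.

```bash
python3 -m jog '[{"translation":[0,0,-0.2],"twist":0.93,"claw":100},{"translation":[0,0,-0.2],"twist":0.93,"claw":100},{"translation":[0,0,-0.2],"twist":0.93,"claw":100},{"translation":[0,0,-0.2],"twist":0.93,"claw":100},{"translation":[0,0,-0.2],"twist":0.93,"claw":100},{"translation":[0,0,-0.2],"twist":0.93,"claw":100},{"translation":[0,0,-0.2],"twist":0.93,"claw":100},{"translation":[0,0,-0.2],"twist":0.93,"claw":100},{"translation":[0,0,-0.2],"twist":0.93,"claw":100},{"translation":[0,0,-0.2],"twist":0.93,"claw":100}]'
python3 -m jog '[{"translation":[-0.667,0.244,0],"twist":0,"claw":100},{"translation":[-0.667,0.244,0],"twist":0,"claw":100},{"translation":[-0.667,0.244,0],"twist":0,"claw":100},{"translation":[-0.667,0.244,0],"twist":0,"claw":100},{"translation":[-0.667,0.244,0],"twist":0,"claw":100},{"translation":[-0.667,0.244,0],"twist":0,"claw":100},{"translation":[-0.667,0.244,0],"twist":0,"claw":100},{"translation":[-0.667,0.244,0],"twist":0,"claw":100},{"translation":[-0.667,0.244,0],"twist":0,"claw":100},{"translation":[-0.667,0.244,0],"twist":0,"claw":100},{"translation":[-0.667,0.244,0],"twist":0,"claw":100},{"translation":[-0.667,0.244,0],"twist":0,"claw":100},{"translation":[-0.667,0.244,0],"twist":0,"claw":100},{"translation":[-0.667,0.244,0],"twist":0,"claw":100},{"translation":[-0.667,0.244,0],"twist":0,"claw":100},{"translation":[-0.667,0.244,0],"twist":0,"claw":100},{"translation":[0,0,0],"twist":0,"claw":100},{"translation":[0,0,0],"twist":0,"claw":100}]'
cat > wl.py <<'E'
from h import *
import sys,pickle
st=r.get_state(); s=r.snapshot('wrist'); save(s,sys.argv[1]); c=cam(s,st)
print(np.round(st['tool_pos'],4),np.round(st['eef_rot'],3), 'cam',np.round(c[0],3),'look',np.round(-c[1][:,2],2),'up',np.round(c[1][:,1],2),'fx',s['fx'])
try: D=pickle.load(open('obs.pkl','rb'))
except Exception: D=[]
L={'flash_rail_stop':.165,'cure_rail_stop':.165,'carrier_a_grip':.196,'carrier_a_ring':.165,'wedge_grip':.081,'wedge_tip':.005,'wedge_holder':0}
for l,z in L.items():
    for p in r.spot_point(l,'wrist')[:3]:
        ry=ray(s,c,p['location']); D.append((sys.argv[1],l,p['confidence'],ry))
        print(l,np.round(p['location'],1),round(p['confidence'],2),np.round(atz(*ry,z),4))
pickle.dump(D,open('obs.pkl','wb'))
E
python3 wl.py w1.png
```

```text
clock: 2.63
tool_pos: [0.2827, 0.5573, 0.3191]
eef_rot: [0.662, 0.749, -0.0, -0.0]
contact_force: [1.3, 0.9, 0.0]
opening: 1.001
clock: 4.13
tool_pos: [0.4926, 0.152, 0.3188]
eef_rot: [0.662, 0.749, 0.0, 0.0]
contact_force: [-0.2, -0.0, 0.2]
opening: 0.999
[0.4926 0.152  0.3188] [0.662 0.749 0.    0.   ] cam [0.484 0.225 0.465] look [ 0.04 -0.28 -0.96] up [-0.12  0.95 -0.28] fx 332.6629823824641
flash_rail_stop [256.7 320.6] 0.74 [0.4985 0.1206 0.165 ]
cure_rail_stop [389.5 317.5] 0.81 [ 0.5139 -0.0307  0.165 ]
cure_rail_stop [222.3 318.6] 0.15 [0.4925 0.1538 0.165 ]
carrier_a_grip [231.1 321.2] 0.73 [0.4947 0.1539 0.196 ]
carrier_a_ring [224.3 318.6] 0.97 [0.4927 0.1519 0.165 ]
```

View pics/w1.png

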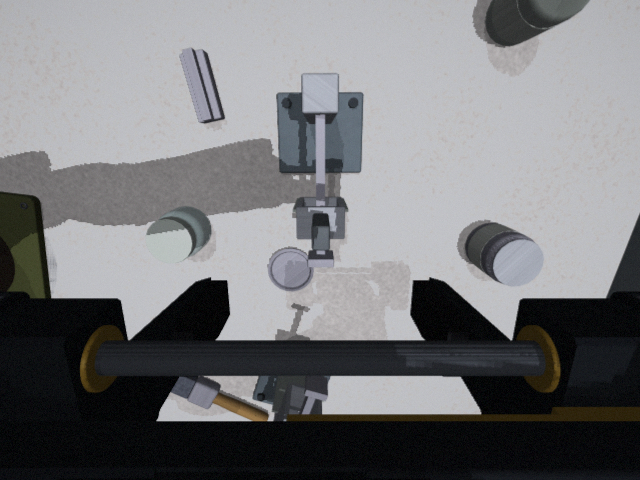

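The wrist view shows carrier A's tab at (320,230), the rail vertical in the image (yaw right), and the flash stop at (320,258). I take a second view from 60 mm further back for height.

```bash
python3 -m jog '[{"translation":[0.5,0,0],"twist":0,"claw":100},{"translation":[0.5,0,0],"twist":0,"claw":100},{"translation":[0.5,0,0],"twist":0,"claw":100},{"translation":[0,0,0],"twist":0,"claw":100},{"translation":[0,0,0],"twist":0,"claw":100}]'
python3 wl.py w2.png; cat > comb.py <<'E'
from h import *
import pickle,sys
D=pickle.load(open('obs.pkl','rb'))
for l in ['flash_rail_stop','cure_rail_stop','carrier_a_grip','carrier_a_ring','wedge_grip','wedge_tip','wedge_holder']:
    q=[d[3] for d in D if d[1]==l and d[2]>.5 and d[0] in sys.argv[1:]]
    if len(q)>1: x,e=tri(q);print(l,np.round(x,4),np.round(e,1))
E
python3 comb.py w1.png w2.png
python3 - <<'E'
from h import *
# rail edges rows in w2: find rail centre column by edges
st=r.get_state(); s=r.snapshot('wrist'); c=cam(s,st)
g=cv2.cvtColor(s['img'],cv2.COLOR_RGB2GRAY)
for row in range(110,260,15): print(row,g[row,300:342:2])
E
```

```text
clock: 4.95
tool_pos: [0.4839, 0.2143, 0.3186]
eef_rot: [0.66, 0.752, -0.0, -0.0]
contact_force: [-0.3, -1.3, -0.6]
opening: 0.996
[0.4839 0.2143 0.3186] [ 0.66   0.752 -0.    -0.   ] cam [0.475 0.287 0.464] look [ 0.04 -0.28 -0.96] up [-0.12  0.95 -0.28] fx 332.6629823824641
flash_rail_stop [314.1 319.8] 0.6 [0.497  0.1225 0.165 ]
carrier_a_grip [299.  319.9] 0.72 [0.4929 0.1544 0.196 ]
carrier_a_ring [285.3 318.2] 0.75 [0.4914 0.1534 0.165 ]
flash_rail_stop [0.4983 0.117  0.1548] [0.6 0.6]
carrier_a_grip [0.4939 0.1531 0.1932] [0.9 0.9]
carrier_a_ring [0.4924 0.1498 0.1568] [0.6 0.6]
110 [194 189 190 194 191 194 192 191 192 192 194 194 193 192 188 190 191 191
 194 192 192]
125 [192 194 189 191 194 191 195 191 191 192 193 192 192 195 190 191 191 191
 193 190 192]
140 [191 193 186 188 195 191 190 193 195 190 195 192 195 192 193 191 194 192
 193 192 195]
155 [ 60  62 127 172 175 174 169 173 173 169 167 167 171 169 171 167 171 175
 179 109 105]
170 [ 59  59 124 168 177 176 177 180 179 180 179 180 176 180 178 179 176 177
 179  86  58]
185 [105  62 122 171 173 172 170 172 133 120 183 178 174 166 171 174 177 174
 112  56  48]
200 [58 61 58 61 60 61 58 58 70 94 94 96 92 53 43 46 44 50 47 46 46]
215 [ 75  59  58  57 104 105 103 105 113 164 163 161 162 112  94  92  94 101
 111 111 112]
230 [120 114 114 124 121 124 119 118 113  89  89  91  90 192 191 168 176 185
 195 197 193]
245 [ 63  65  62  64  63  62  60  62  81 158 158 159 158  59  55  54  63  62
  61  62  61]
```

View pics/w2.png

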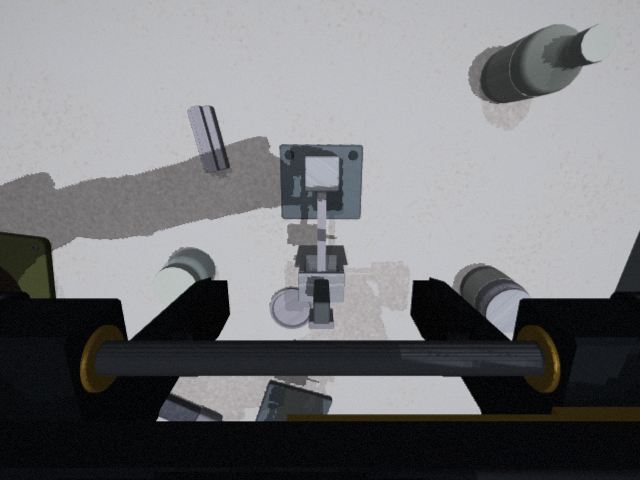

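Grip at (0.494, 0.153, 0.193–0.196), matching the expected 196 mm; the rail axis runs at columns 317–325, so the yaw is aligned. The second picture agrees, with the tab at (321,300) and the stop at (320,318). I move over the carrier, descend and grip.

```bash
python3 -m jog '[{"translation":[-0.51,0.02,0],"twist":0,"claw":100},{"translation":[-0.51,0.02,0],"twist":0,"claw":100},{"translation":[-0.52,0.01,0],"twist":0,"claw":100},{"translation":[0,0,0.58],"twist":0,"claw":100},{"translation":[0,0,0.58],"twist":0,"claw":100},{"translation":[0,0,0.58],"twist":0,"claw":100},{"translation":[0,0,0.58],"twist":0,"claw":100},{"translation":[0,0,0.58],"twist":0,"claw":100},{"translation":[0,0,0.56],"twist":0,"claw":100},{"translation":[0,0,0],"twist":0,"claw":100},{"translation":[0,0,0],"twist":0,"claw":0},{"translation":[0,0,0],"twist":0,"claw":0},{"translation":[0,0,0],"twist":0,"claw":0},{"translation":[0,0,0],"twist":0,"claw":0},{"translation":[0,0,0],"twist":0,"claw":0},{"translation":[0,0,0],"twist":0,"claw":0},{"translation":[0,0,0],"twist":0,"claw":0},{"translation":[0,0,0],"twist":0,"claw":0},{"translation":[0,0,0],"twist":0,"claw":0},{"translation":[0,0,0],"twist":0,"claw":0}]' 30; python3 wl.py w3.png
```

```text
clock: 7.07
tool_pos: [0.4941, 0.1524, 0.1803]
eef_rot: [0.661, 0.751, 0.0, -0.0]
contact_force: [0.3, -0.1, -0.3]
opening: 0.266
[0.4941 0.1524 0.1803] [ 0.661  0.751  0.    -0.   ] cam [0.486 0.225 0.326] look [ 0.04 -0.28 -0.96] up [-0.12  0.95 -0.28] fx 332.6629823824641
flash_rail_stop [283.1 317.1] 0.63 [0.4934 0.1544 0.165 ]
carrier_a_grip [314.5 317.8] 0.97 [0.4941 0.1534 0.196 ]
carrier_a_ring [285.  317.8] 0.79 [0.4939 0.1534 0.165 ]
```

View pics/w3.png

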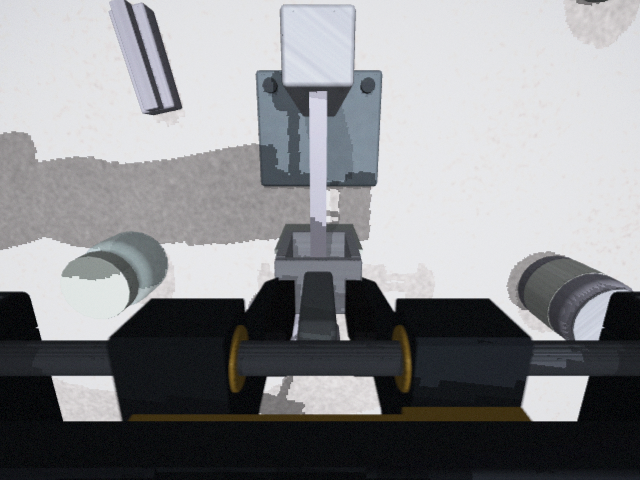

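The fingers straddle the tab at (318,300), centred, and the rail is straight at column 318. I finish closing and lift 24 mm.

```bash
python3 -m jog '[{"translation":[0,0,0],"twist":0,"claw":0},{"translation":[0,0,0],"twist":0,"claw":0},{"translation":[0,0,0],"twist":0,"claw":0},{"translation":[0,0,0],"twist":0,"claw":0}]' 35;  python3 -m jog '[{"translation":[0,0,-0.15],"twist":0,"claw":0},{"translation":[0,0,-0.15],"twist":0,"claw":0},{"translation":[0,0,-0.15],"twist":0,"claw":0},{"translation":[0,0,-0.15],"twist":0,"claw":0},{"translation":[0,0,0],"twist":0,"claw":0},{"translation":[0,0,0],"twist":0,"claw":0}]'
```

```text
clock: 7.8
tool_pos: [0.494, 0.1523, 0.1803]
eef_rot: [0.661, 0.751, -0.0, -0.0]
contact_force: [-0.7, -0.9, 0.2]
opening: 0.155
clock: 8.3
tool_pos: [0.4945, 0.1525, 0.2049]
eef_rot: [0.661, 0.751, 0.001, 0.0]
contact_force: [0.1, 0.7, -0.9]
opening: 0.16
```

```bash
python3 -m jog '[{"translation":[-0.25,0,0],"twist":0,"claw":0},{"translation":[-0.25,0,0],"twist":0,"claw":0},{"translation":[-0.25,0,0],"twist":0,"claw":0},{"translation":[-0.25,0,0],"twist":0,"claw":0},{"translation":[-0.25,0,0],"twist":0,"claw":0},{"translation":[-0.25,0,0],"twist":0,"claw":0},{"translation":[-0.25,0,0],"twist":0,"claw":0},{"translation":[0,0,0],"twist":0,"claw":0},{"translation":[0,0,0],"twist":0,"claw":0}]'
cat > ov.py <<'E'
from h import *
import sys
def proj(s,P):
    o,Rm=cam(s); q=(np.atleast_2d(P)-o)@Rm
    return np.c_[s['cx']+s['fx']*q[:,0]/-q[:,2], s['cy']-s['fy']*q[:,1]/-q[:,2]]
def box(lo,hi): return np.array([[a,b,c] for a in(lo[0],hi[0]) for b in(lo[1],hi[1]) for c in(lo[2],hi[2])])
E_=[(0,1),(2,3),(4,5),(6,7),(0,2),(1,3),(4,6),(5,7),(0,4),(1,5),(2,6),(3,7)]
def cure(x,y,yaw): 
    Rz=R.from_euler('z',yaw,degrees=True).as_matrix()
    B=[box((-.012,0,.151),(.012,.008,.179)),box((-.004,-.14,.151),(.004,0,.165)),box((-.015,-.17,.165),(.015,-.14,.177))]
    return [b@Rz.T+[x,y,0] for b in B]
def draw(s,Bs,roi,k,off=(0,0)):
    x0,y0,x1,y1=roi
    im=cv2.resize(s['img'][y0:y1,x0:x1],None,fx=k,fy=k,interpolation=cv2.INTER_CUBIC)[:,:,::-1]
    im=np.clip(im.astype(float)*1.6,0,255).astype('uint8').copy()
    for B in Bs:
        p=((proj(s,B)+.5-[x0,y0])*k).astype(int)
        for a,b in E_: cv2.line(im,tuple(map(int,p[a])),tuple(map(int,p[b])),(0,0,255),1)
    return im
if __name__=='__main__':
    pose=tuple(map(float,sys.argv[2:5]))
    S={n:r.snapshot(n) for n in('scene','top')}
    a=draw(S['top'],cure(*pose),(260,225,390,295),6); b=draw(S['scene'],cure(*pose),(260,195,390,270),6)
    h=min(780,780); im=np.vstack([a[:300],b[:300]])[:600,:780]
    cv2.imwrite('pics/'+sys.argv[1],im)
    st=r.get_state();print(np.round(st['tool_pos'],4))
    for l in('carrier_a_grip','carrier_b_grip','cure_rail_stop'):
        P={n:r.spot_point(l,n) for n in S}
        for u in P['scene'][:3]:
            for v in P['top'][:3]:
                x,e=tri([ray(S['scene'],cam(S['scene']),u['location']),ray(S['top'],cam(S['top']),v['location'])])
                if max(e)<5: print(l,np.round(x,4),np.round(e,1),round(u['confidence'],2),round(v['confidence'],2))
    for n in S: print(n,r.spot_in('carrier_a_grip',n)[:3])
E
python3 ov.py ov1.png .5125 -.0325 -11.9
```

```text
clock: 9.05
tool_pos: [0.5031, 0.0822, 0.2043]
eef_rot: [0.661, 0.75, 0.0, -0.0]
contact_force: [0.6, -0.3, -0.7]
opening: 0.155
[0.503  0.0836 0.2043]
cure_rail_stop [ 0.5101 -0.0349  0.1602] [0.6 0.6] 0.98 0.58
scene [{'rect': [351.8, 160.5, 377.5, 229.5], 'confidence': 0.57}]
top []
```

View pics/ov1.png

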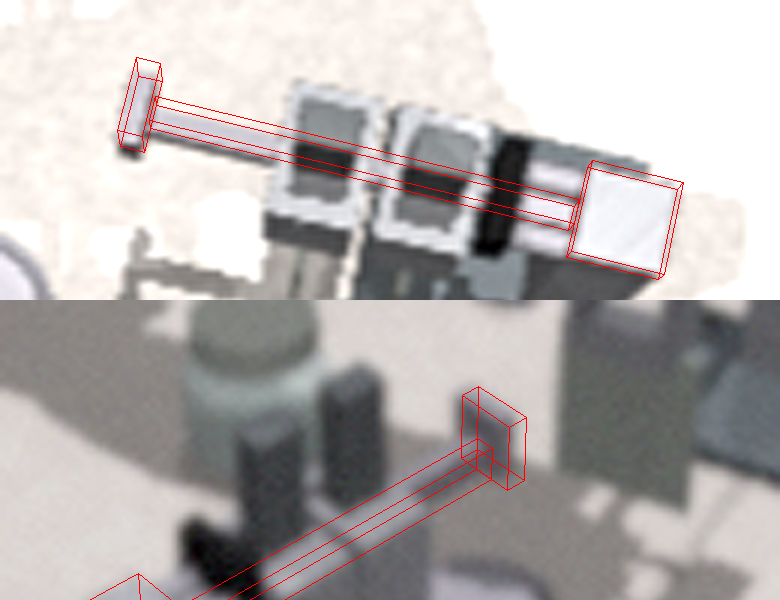

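The overlay is close: in the top view the real stop lies about 10 display pixels lower (3 mm less x) and the post about 4 pixels lower. I refine to (0.510, −0.0325, −11.4°), turn the carrier and bring it up in front of the cure stop.

```bash
python3 -m jog '[{"translation":[0,0,0],"twist":0.63,"claw":0},{"translation":[0,0,0],"twist":0.63,"claw":0},{"translation":[0,0,0],"twist":0.63,"claw":0},{"translation":[0,0,0],"twist":0.63,"claw":0},{"translation":[0,0,0],"twist":0.61,"claw":0},{"translation":[-0.2,0.123,0],"twist":0,"claw":0},{"translation":[-0.34,0.123,0],"twist":0,"claw":0},{"translation":[-0.34,0.123,0],"twist":0,"claw":0},{"translation":[-0.34,0.123,0],"twist":0,"claw":0},{"translation":[-0.34,0.123,0],"twist":0,"claw":0},{"translation":[-0.36,0.121,0],"twist":0,"claw":0},{"translation":[0,0,0],"twist":0,"claw":0},{"translation":[0,0,0],"twist":0,"claw":0}]'
cat > ov2.py <<'E'
from ov import *
name,x,y,yaw,rise=sys.argv[1],*map(float,sys.argv[2:6])
st=r.get_state(); t=np.array(st['tool_pos']); Rt=R.from_quat(st['eef_rot']).as_matrix()
a=np.degrees(np.arctan2(Rt[1,1],Rt[0,1])); print(t.round(4),'yaw',a.round(2))
Rz=R.from_euler('z',a,degrees=True).as_matrix(); z=t[2]-.1803
B=[b@Rz.T+[t[0],t[1],0] for b in [box((-.022,-.015,.112+z),(.022,.015,.171+z)),box((-.007,-.01,.171+z),(.007,.01,.221+z))]]
S={n:r.snapshot(n) for n in('scene','top')}
u=draw(S['top'],cure(x,y,yaw)+B,(240,225,370,275),6); v=draw(S['scene'],cure(x,y,yaw)+B,(265,160,395,210+0),6)
v=draw(S['scene'],cure(x,y,yaw)+B,(275,180,405,230),6)
cv2.imwrite('pics/'+name,np.vstack([u,v]))
E
python3 ov2.py ov2.png .5098 -.0325 -11.4 0
```

```text
clock: 10.63
tool_pos: [0.5167, 0.0007, 0.2044]
eef_rot: [0.775, 0.632, 0.0, 0.0]
contact_force: [0.2, -1.0, -0.4]
opening: 0.151
[0.5167 0.0007 0.2044] yaw -11.57
```

View pics/ov2.png

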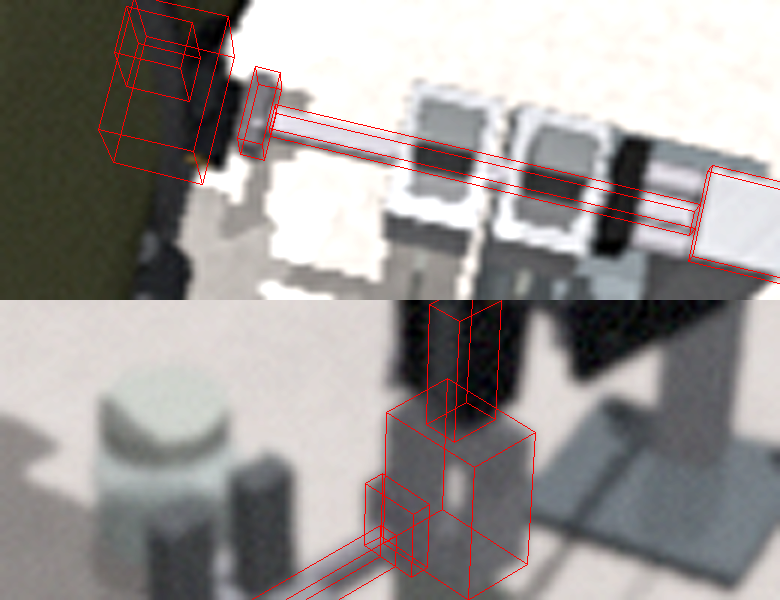

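The boxes fit both views: ring at (385–530, 410–600) in the scene view, stop at (245–280, 70–160) in the top view. I carry the carrier over the stop to local y ≈ −20 mm.

```bash
python3 -m jog '[{"translation":[-0.15,0,0],"twist":0,"claw":0},{"translation":[-0.15,0,0],"twist":0,"claw":0},{"translation":[-0.15,0,0],"twist":0,"claw":0},{"translation":[-0.15,0,0],"twist":0,"claw":0},{"translation":[-0.15,0,0],"twist":0,"claw":0},{"translation":[-0.15,0,0],"twist":0,"claw":0},{"translation":[-0.15,0,0],"twist":0,"claw":0},{"translation":[-0.15,0,0],"twist":0,"claw":0},{"translation":[-0.15,0,0],"twist":0,"claw":0},{"translation":[0,0,0],"twist":0,"claw":0},{"translation":[0,0,0],"twist":0,"claw":0}]'
python3 -m jog '[{"translation":[0,0,0.1],"twist":0,"claw":0},{"translation":[0,0,0.1],"twist":0,"claw":0},{"translation":[0,0,0.1],"twist":0,"claw":0},{"translation":[0,0,0.1],"twist":0,"claw":0},{"translation":[0,0,0],"twist":0,"claw":0},{"translation":[0,0,0],"twist":0,"claw":0}]'
```

```text
clock: 11.65
tool_pos: [0.5057, -0.0515, 0.2043]
eef_rot: [0.775, 0.632, 0.0, -0.0]
contact_force: [-0.2, 0.8, -1.0]
opening: 0.153
clock: 12.15
tool_pos: [0.5055, -0.051, 0.1879]
eef_rot: [0.774, 0.633, -0.0, -0.0]
contact_force: [-0.5, 0.1, -0.9]
opening: 0.158
```

```bash
python3 -m jog '[{"translation":[0,0,0.1],"twist":0,"claw":0},{"translation":[0,0,0.09],"twist":0,"claw":0},{"translation":[0,0,0],"twist":0,"claw":0},{"translation":[0,0,0],"twist":0,"claw":0}]'
python3 -m jog '[{"translation":[-0.06,0,0],"twist":0,"claw":0},{"translation":[-0.06,0,0],"twist":0,"claw":0},{"translation":[-0.06,0,0],"twist":0,"claw":0},{"translation":[-0.06,0,0],"twist":0,"claw":0},{"translation":[-0.06,0,0],"twist":0,"claw":0},{"translation":[-0.06,0,0],"twist":0,"claw":0},{"translation":[-0.06,0,0],"twist":0,"claw":0},{"translation":[0,0,0],"twist":0,"claw":0},{"translation":[0,0,0],"twist":0,"claw":0}]'
python3 ov2.py ov3.png .5098 -.0325 -11.4 0
python3 - <<'E'
from h import *
import time
print([np.round(r.get_state()['contact_force'],2).tolist()])
E
```

```text
clock: 12.48
tool_pos: [0.5057, -0.0511, 0.1806]
eef_rot: [0.774, 0.633, -0.0, -0.0]
contact_force: [-0.2, 0.3, -1.7]
opening: 0.155
clock: 13.23
tool_pos: [0.5024, -0.0679, 0.1807]
eef_rot: [0.774, 0.633, 0.0, 0.0]
contact_force: [0.4, 0.4, -2.2]
opening: 0.158
[ 0.5024 -0.0679  0.1807] yaw -11.51
[[1.02, -0.54, -1.7]]
```

View pics/ov3.png

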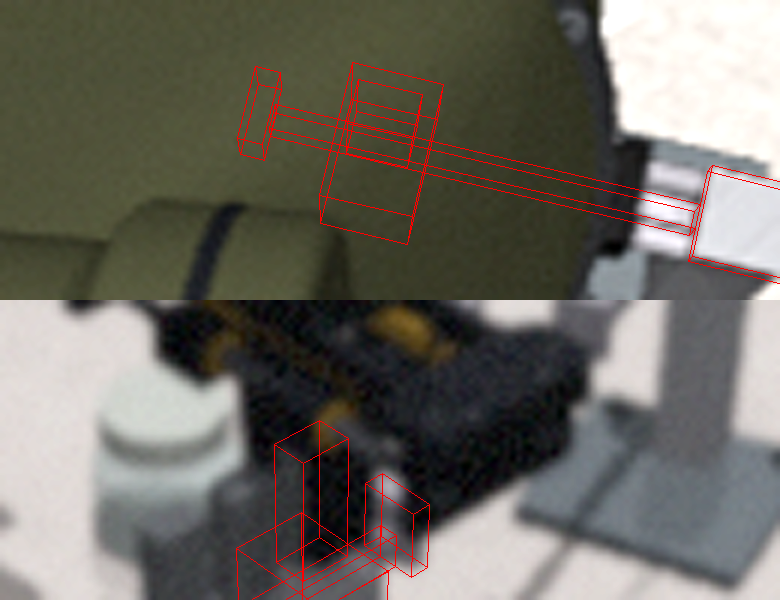

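The carrier straddles the cure rail behind the stop; estimated local y is −36 mm. I push on in small steps and watch for the buffer's reaction.

```bash
cat > f.py <<'E'
from h import *
F=[];
for i in range(4):
    r.snapshot('wrist'); F.append(r.get_state()['contact_force'])
F=np.mean(F,0); a=r.get_state(); Rt=R.from_quat(a['eef_rot']).as_matrix()
d=np.array(a['tool_pos'])[:2]-[.5098,-.0325]; y=np.radians(-11.4)
print('F tool',np.round(Rt.T@F,2),'local x,y mm',np.round([1e3*(d@[np.cos(y),np.sin(y)]),1e3*(d@[-np.sin(y),np.cos(y)])],1),'z',round(a['tool_pos'][2],4))
E
python3 f.py
for i in 1; do python3 -m jog '[{"translation":[-0.05,0,0],"twist":0,"claw":0},{"translation":[-0.05,0,0],"twist":0,"claw":0},{"translation":[0,0,0],"twist":0,"claw":0}]'; python3 f.py; done
```

```text
F tool [-0.16  0.08  1.37] local x,y mm [ -0.4 -36. ] z 0.1807
clock: 13.78
tool_pos: [0.5017, -0.0709, 0.1807]
eef_rot: [0.774, 0.633, 0.0, -0.0]
contact_force: [1.3, 2.8, -0.2]
opening: 0.156
F tool [ 3.71 -0.58  0.33] local x,y mm [ -0.4 -39.2] z 0.1807
```

Reaction 3.7 N at −39 mm: the row is closed up against the buffer. I ease off 2 mm, release, rise and look.

```bash
python3 -m jog '[{"translation":[0.05,0,0],"twist":0,"claw":0},{"translation":[0,0,0],"twist":0,"claw":0},{"translation":[0,0,0],"twist":0,"claw":30},{"translation":[0,0,0],"twist":0,"claw":40},{"translation":[0,0,0],"twist":0,"claw":50},{"translation":[0,0,0],"twist":0,"claw":60},{"translation":[0,0,0],"twist":0,"claw":70},{"translation":[0,0,0],"twist":0,"claw":70},{"translation":[0,0,-0.2],"twist":0,"claw":70},{"translation":[0,0,-0.4],"twist":0,"claw":100},{"translation":[0,0,-0.6],"twist":0,"claw":100},{"translation":[0,0,-0.6],"twist":0,"claw":100},{"translation":[0,0,-0.6],"twist":0,"claw":100},{"translation":[0,0,-0.6],"twist":0,"claw":100},{"translation":[0.4,0,-0.3],"twist":0,"claw":100},{"translation":[0.4,0,0],"twist":0,"claw":100},{"translation":[0,0,0],"twist":0,"claw":100},{"translation":[0,0,0],"twist":0,"claw":100}]'
python3 wl.py w4.png
```

```text
clock: 15.48
tool_pos: [0.5082, -0.0378, 0.313]
eef_rot: [0.774, 0.633, 0.0, 0.0]
contact_force: [-0.1, -0.3, 0.6]
opening: 1.001
[ 0.5082 -0.0378  0.313 ] [0.774 0.633 0.    0.   ] cam [0.523 0.034 0.459] look [-0.05 -0.27 -0.96] up [ 0.19  0.94 -0.28] fx 332.6629823824641
flash_rail_stop [ 30.5 264.9] 0.93 [0.498  0.1242 0.165 ]
cure_rail_stop [216.5 323. ] 0.87 [ 0.5135 -0.0298  0.165 ]
cure_rail_stop [300.8 318.6] 0.7 [ 0.4929 -0.1112  0.165 ]
carrier_a_ring [256.5 316.3] 0.67 [ 0.4999 -0.066   0.165 ]
wedge_grip [423.1 338.4] 0.95 [ 0.474  -0.3446  0.081 ]
wedge_tip [385.7 338.7] 0.83 [ 0.4784 -0.3463  0.005 ]
wedge_holder [383.6 337.7] 0.76 [ 0.4771 -0.3461  0.    ]
```

View pics/w4.png

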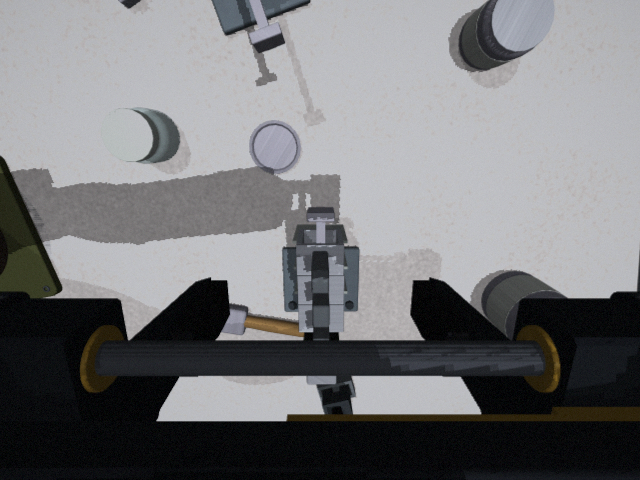

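The row is closed: stop at (320,213), rail visible at column 321, three rings in contact at rows 225–330, tabs in line. Now I measure the stop and rail edges for the wedge fit.

```bash
python3 - <<'E'
from h import *
st=r.get_state(); s=r.snapshot('wrist'); c=cam(s,st); g=cv2.cvtColor(s['img'],cv2.COLOR_RGB2GRAY)
np.set_printoptions(linewidth=220)
print('cols',np.arange(296,348,2))
for row in range(202,250,3): print(row,g[row,296:348:2])
for col,row,z in [(320,208,.179),(320,222,.165),(320,240,.165),(308,208,.179),(333,208,.179)]:
    p=atz(*ray(s,c,(row,col)),z); d=p[:2]-[.5098,-.0325]; y=np.radians(-11.4)
    print(col,row,p.round(4),np.round([1e3*(d@[np.cos(y),np.sin(y)]),1e3*(d@[-np.sin(y),np.cos(y)])],1))
print(s['cx'],s['cy'])
E
```

```text
cols [296 298 300 302 304 306 308 310 312 314 316 318 320 322 324 326 328 330 332 334 336 338 340 342 344 346]
202 [194 185 114 118 120 181 191 139 121 126 127 126 119 123 122 122 114 121 118 118 118 113 192 192 193 194]
205 [196 141 113 116 116 187 193 193 104 105 106  93  91  92 104 112 107 103 105 123 121 121 180 190 191 193]
208 [154 123 120 114 111 174  62  52  51  54  50  53  54  53  55  58  52  52  50 113 119 127 190 194 195 189]
211 [117 117 122 119 121 101  51  56  55  57  58  58  62  67  66  66  62  63  67  93 118 118 185 188 192 192]
214 [118 119 123 116 120  93  95  90  92  95  97  98  95  92  95  94  97  94  95  91 116 121 180 194 189 191]
217 [109 115 119 119 115  91  92 106  90  91  93  90  95  94  91  93  93  92  94  83  97 102 175 174 171 171]
220 [120 120 117 115 118 115 101 119 122 109 101 112 111 111 116 107 108  93 112  92  89  90 155 177 173 165]
223 [117 111 108 105  96  95  93 100  94  93 151 160 159 159 160 114  99  89  93  92  79  74 120 124 173 173]
226 [ 88  60  57  59  65  63  61  64  60  58 144 159 161 160 161  60  60  59  58  56  58  56  55  58 151 173]
[... 339 characters left out ...]
  61  58  50  73  84  83  82 103 106 137 160 154 157 157  82  83  84  81 109  59  59  57  58  54  55]
241 [ 79  58  63  47  67  82  82  77  84  83 134 159 121 160 157  80  79  78  79  76  57  52  66  64  84  85]
244 [ 93  93  92  91 130 139 140 144 142 144 139 142 146 146 146 150 150 153 149 151 110  92  92  92 137 175]
247 [ 81 101  99  97  97 100  99 129 112 113  94  97 112 112 116 101  98  97 111 113  99  94 101  97  54  49]
320 208 [ 0.5129 -0.0199  0.179 ] [ 0.5 13. ]
320 222 [ 0.5098 -0.0351  0.165 ] [ 0.5 -2.6]
320 240 [ 0.5064 -0.0518  0.165 ] [  0.4 -19.6]
308 208 [ 0.5029 -0.0178  0.179 ] [-9.7 13. ]
333 208 [ 0.5237 -0.0221  0.179 ] [11.6 12.9]
319.71104564633146 238.6701099870475
```

Rail centre is at column 320.3 over rows 223–241, so yaw is aligned. In the robot's frame the stop's inner face sits at local y ≈ +0.6 mm and the axis at +0.7 mm; the gap to carrier A is about 21 mm, as expected. On to the wedge.

```bash
python3 -m jog '[{"translation":[-0.3,0.04,0],"twist":0,"claw":100},{"translation":[-0.65,0.04,0],"twist":0,"claw":100},{"translation":[-0.65,0.04,0],"twist":0,"claw":100},{"translation":[-0.65,0.04,0],"twist":0,"claw":100},{"translation":[-0.65,0.04,0],"twist":0,"claw":100},{"translation":[-0.65,0.04,0],"twist":0,"claw":100},{"translation":[-0.65,0.04,0],"twist":0,"claw":100},{"translation":[-0.65,0.04,0],"twist":0,"claw":100},{"translation":[-0.65,0.04,0],"twist":0,"claw":100},{"translation":[-0.65,0.04,0],"twist":0,"claw":100},{"translation":[-0.1,0,0.6],"twist":0,"claw":100},{"translation":[0,0,0.6],"twist":0,"claw":100},{"translation":[0,0,0],"twist":0,"claw":100},{"translation":[0,0,0],"twist":0,"claw":100}]'
python3 wl.py w5.png
cat > edge.py <<'E'
from h import *
st=r.get_state(); s=r.snapshot('wrist'); c=cam(s,st); g=cv2.cvtColor(s['img'],cv2.COLOR_RGB2GRAY)
for l in ('wedge_grip','wedge_holder'):
    print(l,[(np.round(p['rect']).tolist(),round(p['confidence'],2)) for p in r.spot_in(l,'wrist')[:2]])
E
python3 edge.py
python3 - <<'E'
import cv2
im=cv2.imread('pics/w5.png')[150:300,220:420]; cv2.imwrite('pics/w5c.png',cv2.resize(im,None,fx=4,fy=4,interpolation=cv2.INTER_CUBIC))
E
```

```text
clock: 17.1
tool_pos: [0.4732, -0.2867, 0.2641]
eef_rot: [0.775, 0.632, -0.001, -0.001]
contact_force: [-0.2, -0.1, 0.4]
opening: 1.0
[ 0.4732 -0.2867  0.2641] [ 0.775  0.632 -0.001 -0.001] cam [ 0.489 -0.215  0.41 ] look [-0.06 -0.27 -0.96] up [ 0.19  0.94 -0.28] fx 332.6629823824641
wedge_grip [269.2 326.9] 0.63 [ 0.4696 -0.3427  0.081 ]
wedge_tip [249.9 329.9] 0.64 [ 0.4742 -0.3472  0.005 ]
wedge_holder [248.  328.7] 0.62 [ 0.473  -0.3459  0.    ]
wedge_grip [([309.0, 241.0, 351.0, 286.0], 0.76)]
wedge_holder [([301.0, 230.0, 355.0, 271.0], 0.84), ([309.0, 240.0, 351.0, 287.0], 0.59)]
```

View pics/w5c.png

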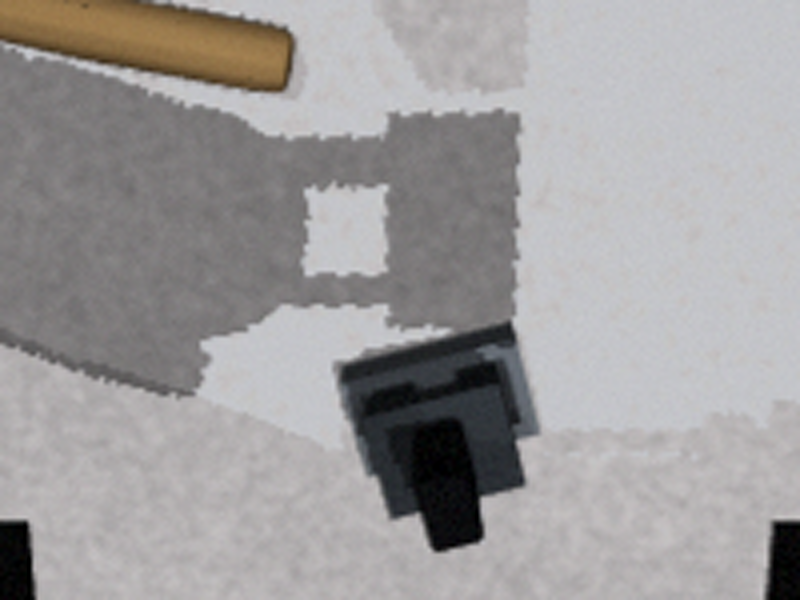

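The crop shows the holder's front edge from (340,368) to (512,325), the cap's far edge from (390,518) to (525,485), and the grip block's top far edge from (436,552) to (482,541). I turn these into yaw and position.

```bash
python3 comb.py w4.png w5.png; python3 - <<'E'
from h import *
st=r.get_state(); s=r.snapshot('wrist'); c=cam(s,st)
def P(x,y,z): return atz(*ray(s,c,(150+y/4-.4,220+x/4-.4)),z)
for n,a,b,z in [('holder front',(340,366),(512,325),.02),('cap far',(390,518),(525,485),.059),('block far top',(436,552),(482,541),.103)]:
    p,q=P(*a,z),P(*b,z); d=q-p; u=np.array([d[0],d[1]])/np.hypot(d[0],d[1])
    print(n,'len',round(np.linalg.norm(d)*1e3,1),'yaw',np.degrees(np.arctan2(d[1],d[0])).round(1),'mid',((p+q)/2).round(4))
E
```

```text
cure_rail_stop [0.523  0.0343 0.4589] [0. 0.]
wedge_grip [ 0.472  -0.3422  0.0832] [2.3 2.3]
wedge_tip [ 0.4761 -0.3482  0.0024] [2. 2.]
wedge_holder [ 0.475  -0.3464 -0.0006] [2. 2.]
holder front len 54.0 yaw 2.4 mid [ 0.4754 -0.3241  0.02  ]
cap far len 39.6 yaw 3.2 mid [ 0.4766 -0.3602  0.059 ]
block far top len 11.9 yaw 3.1 mid [ 0.4763 -0.3539  0.103 ]
```

Wedge centre ≈ (0.4757, −0.3437), yaw ≈ 2.9°, grip at 81–83 mm. I turn by −2.4 units, move over it, descend and grip.

```bash
python3 -m jog '[{"translation":[0,0,0],"twist":-0.6,"claw":100},{"translation":[0,0,0],"twist":-0.6,"claw":100},{"translation":[0,0,0],"twist":-0.6,"claw":100},{"translation":[0,0,0],"twist":-0.6,"claw":100},{"translation":[-0.475,0,0],"twist":0,"claw":100},{"translation":[-0.475,0,0],"twist":0,"claw":100},{"translation":[-0.475,-0.01,0],"twist":0,"claw":100},{"translation":[0,0,0.5],"twist":0,"claw":100},{"translation":[0,0,0.5],"twist":0,"claw":100},{"translation":[0,0,0.5],"twist":0,"claw":100},{"translation":[0,0,0.5],"twist":0,"claw":100},{"translation":[0,0,0.5],"twist":0,"claw":100},{"translation":[0,0,0.5],"twist":0,"claw":100},{"translation":[0,0,0.5],"twist":0,"claw":100},{"translation":[0,0,0.5],"twist":0,"claw":100},{"translation":[0,0,0.5],"twist":0,"claw":100},{"translation":[0,0,0.4],"twist":0,"claw":100},{"translation":[0,0,0],"twist":0,"claw":100},{"translation":[0,0,0],"twist":0,"claw":60}]'
python3 wl.py w6.png
python3 - <<'E'
from h import *
im=cv2.imread('pics/w6.png'); print(im.shape)
cv2.imwrite('pics/w6c.png',im[200:400,180:460])
E
```

```text
clock: 19.28
tool_pos: [0.4764, -0.3431, 0.0682]
eef_rot: [0.689, 0.725, -0.0, -0.001]
contact_force: [0.5, -0.3, 0.4]
opening: 0.948
[ 0.4764 -0.3431  0.0682] [ 0.689  0.725 -0.    -0.001] cam [ 0.474 -0.27   0.214] look [ 0.01 -0.28 -0.96] up [-0.05  0.96 -0.28] fx 332.6629823824641
wedge_grip [316.7 309.3] 0.91 [ 0.4727 -0.3449  0.081 ]
wedge_tip [258.8 315.4] 0.87 [ 0.4744 -0.3445  0.005 ]
wedge_holder [259.1 312.3] 0.83 [ 0.4723 -0.3466  0.    ]
wedge_holder [316.2 310.4] 0.27 [ 0.4729 -0.3902  0.    ]
(480, 640, 3)
```

Close detection puts the grip at (0.4727, −0.3449); I trim by that and close firmly.

```bash
python3 -m jog '[{"translation":[-0.03,-0.07,0.05],"twist":0,"claw":50},{"translation":[0,0,0],"twist":0,"claw":30},{"translation":[0,0,0],"twist":0,"claw":0},{"translation":[0,0,0],"twist":0,"claw":0},{"translation":[0,0,0],"twist":0,"claw":0},{"translation":[0,0,0],"twist":0,"claw":0},{"translation":[0,0,0],"twist":0,"claw":0},{"translation":[0,0,0],"twist":0,"claw":0},{"translation":[0,0,0],"twist":0,"claw":0},{"translation":[0,0,0],"twist":0,"claw":0},{"translation":[0,0,0],"twist":0,"claw":0},{"translation":[0,0,0],"twist":0,"claw":0}]' 60
python3 -m jog '[{"translation":[0,0,0],"twist":0,"claw":0},{"translation":[0,0,0],"twist":0,"claw":0},{"translation":[0,0,0],"twist":0,"claw":0}]'; python3 wl.py w7.png
```

```text
clock: 20.68
tool_pos: [0.474, -0.3446, 0.0666]
eef_rot: [0.689, 0.725, 0.0, -0.0]
contact_force: [-0.0, 0.9, -1.2]
opening: 0.153
clock: 20.93
tool_pos: [0.474, -0.3446, 0.0667]
eef_rot: [0.689, 0.725, 0.0, -0.0]
contact_force: [-0.1, -0.2, -0.9]
opening: 0.153
[ 0.474  -0.3446  0.0667] [ 0.689  0.725  0.    -0.   ] cam [ 0.471 -0.271  0.213] look [ 0.02 -0.28 -0.96] up [-0.05  0.96 -0.28] fx 332.6629823824641
wedge_grip [315.2 317.7] 0.69 [ 0.474  -0.3447  0.081 ]
wedge_tip [259.2 317.9] 0.95 [ 0.4738 -0.3458  0.005 ]
```

Wedge held, centred within 0.5 mm, TCP 61.7 mm above its bottom. I lift, turn and carry it over the gap.

```bash
python3 -m jog '[{"translation":[0,0,-0.2],"twist":0,"claw":0},{"translation":[0,0,-0.4],"twist":0,"claw":0},{"translation":[0,0,-0.6],"twist":0,"claw":0},{"translation":[0,0,-0.6],"twist":0,"claw":0},{"translation":[0,0,-0.6],"twist":0,"claw":0},{"translation":[0,0,-0.6],"twist":0,"claw":0},{"translation":[0,0,-0.6],"twist":0,"claw":0},{"translation":[0,0,-0.6],"twist":0,"claw":0},{"translation":[0,0,-0.6],"twist":0,"claw":0},{"translation":[0,0,-0.6],"twist":0,"claw":0},{"translation":[0,0,-0.5],"twist":0,"claw":0},{"translation":[0,0,-0.1],"twist":0.6,"claw":0},{"translation":[0,0,0],"twist":0.6,"claw":0},{"translation":[0,0,0],"twist":0.6,"claw":0},{"translation":[0,0,0],"twist":0.6,"claw":0},{"translation":[0,0,0],"twist":0,"claw":0},{"translation":[0,0,0],"twist":0,"claw":0}]'
python3 -m jog '[{"translation":[0.3,-0.044,0],"twist":0,"claw":0},{"translation":[0.53,-0.044,0],"twist":0,"claw":0},{"translation":[0.53,-0.044,0],"twist":0,"claw":0},{"translation":[0.53,-0.044,0],"twist":0,"claw":0},{"translation":[0.53,-0.044,0],"twist":0,"claw":0},{"translation":[0.53,-0.044,0],"twist":0,"claw":0},{"translation":[0.53,-0.044,0],"twist":0,"claw":0},{"translation":[0.53,-0.044,0],"twist":0,"claw":0},{"translation":[0.53,-0.044,0],"twist":0,"claw":0},{"translation":[0.53,-0.044,0],"twist":0,"claw":0},{"translation":[0.53,-0.044,0],"twist":0,"claw":0},{"translation":[0.53,-0.044,0],"twist":0,"claw":0},{"translation":[0.53,-0.044,0],"twist":0,"claw":0},{"translation":[0.53,-0.044,0],"twist":0,"claw":0},{"translation":[0.39,-0.044,0],"twist":0,"claw":0},{"translation":[0,0,0],"twist":0,"claw":0},{"translation":[0,0,0],"twist":0,"claw":0}]'
python3 f.py; python3 wl.py w8.png
```

```text
clock: 22.75
tool_pos: [0.4738, -0.3445, 0.3071]
eef_rot: [0.774, 0.633, -0.0, 0.0]
contact_force: [-0.8, -0.3, -0.5]
opening: 0.151
clock: 24.17
tool_pos: [0.5082, -0.0411, 0.3068]
eef_rot: [0.773, 0.634, 0.0, -0.0]
contact_force: [0.0, -0.2, -1.8]
opening: 0.155
F tool [-0.23 -0.01  0.39] local x,y mm [  0.7 -11.2] z 0.3068
[ 0.5083 -0.0436  0.3068] [ 0.775  0.632 -0.     0.   ] cam [0.523 0.029 0.453] look [-0.06 -0.27 -0.96] up [ 0.19  0.94 -0.28] fx 332.6629823824641
flash_rail_stop [ 20.9 258.7] 0.8 [0.4962 0.1236 0.165 ]
cure_rail_stop [215.7 321. ] 0.72 [ 0.5122 -0.0333  0.165 ]
carrier_a_grip [265.  318.1] 0.71 [ 0.5027 -0.0667  0.196 ]
carrier_a_ring [252.6 317.6] 0.79 [ 0.5022 -0.0663  0.165 ]
wedge_grip [317.7 317.6] 0.6 [ 0.4786 -0.1781  0.081 ]
wedge_tip [257.7 319.9] 0.81 [ 0.4922 -0.1273  0.005 ]
wedge_holder [385.8 334.2] 0.67 [ 0.4701 -0.3501 -0.    ]
```

```bash
python3 -m jog '[{"translation":[0,0,0.3],"twist":0,"claw":0},{"translation":[0,0,0.3],"twist":0,"claw":0},{"translation":[0,0,0.3],"twist":0,"claw":0},{"translation":[0,0,0.3],"twist":0,"claw":0},{"translation":[0,0,0.3],"twist":0,"claw":0},{"translation":[0,0,0],"twist":0,"claw":0},{"translation":[0,0,0],"twist":0,"claw":0}]'
for i in 1 2 3; do python3 f.py; done
cat > m.py <<'E'
from ov import *
X,Y,W=.5106,-.0320,-11.5
st=[r.get_state()]; s=r.snapshot('wrist'); 
t=np.array(st[0]['tool_pos']); c=cam(s,st[0])
g=s['img'][:,:,::-1]
a=cv2.resize(g[190:340,240:400],None,fx=2.5,fy=2.5,interpolation=cv2.INTER_CUBIC)
S=r.snapshot('scene'); Rz=R.from_euler('z',W,degrees=True).as_matrix(); b0=t[2]-.0617
B=[q@Rz.T+[t[0],t[1],0] for q in [box((-.02,-.016,b0+.048),(.02,.016,b0+.054)),box((-.02,-.007,b0),(.02,.007,b0+.001))]]
v=draw(S,cure(X,Y,W)+B,(295,170,375,245),5)
cv2.imwrite('pics/m.png',np.hstack([a,v[:375]]))
E
python3 m.py
```

```text
clock: 25.35
tool_pos: [0.5083, -0.0423, 0.2465]
eef_rot: [0.774, 0.633, -0.0, -0.0]
contact_force: [-0.1, 0.3, -0.4]
opening: 0.152
F tool [0.32 0.05 0.47] local x,y mm [ 1.3 -9.8] z 0.2475
F tool [0.69 0.09 0.7 ] local x,y mm [ 1.  -9.8] z 0.2471
F tool [ 0.31 -0.21  0.59] local x,y mm [ 0.8 -9.8] z 0.2468
```

View pics/m.png

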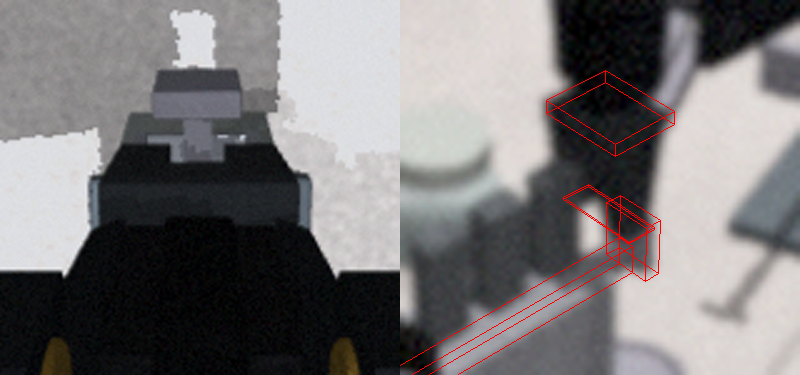

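The left panel shows the slot (170–225) centred on rail and stop (mid 197) within 1 mm; on the right the wedge foot (570–650, 190–240) stands over the gap next to the stop. I start down to just before stop contact.

```bash
python3 -m jog '[{"translation":[0,0,0.06],"twist":0,"claw":0},{"translation":[0,0,0.06],"twist":0,"claw":0},{"translation":[0,0,0.06],"twist":0,"claw":0},{"translation":[0,0,0.06],"twist":0,"claw":0},{"translation":[0,0,0.06],"twist":0,"claw":0},{"translation":[0,0,0.06],"twist":0,"claw":0},{"translation":[0,0,0],"twist":0,"claw":0}]'; python3 f.py
python3 -m jog '[{"translation":[0,0,0.06],"twist":0,"claw":0},{"translation":[0,0,0.06],"twist":0,"claw":0},{"translation":[0,0,0.06],"twist":0,"claw":0},{"translation":[0,0,0.06],"twist":0,"claw":0},{"translation":[0,0,0.06],"twist":0,"claw":0},{"translation":[0,0,0],"twist":0,"claw":0}]'; python3 f.py
```

```text
clock: 26.63
tool_pos: [0.5082, -0.0423, 0.2317]
eef_rot: [0.774, 0.633, -0.0, -0.0]
contact_force: [-0.4, 1.3, -0.9]
opening: 0.153
F tool [0.22 0.19 0.65] local x,y mm [ 0.8 -9.8] z 0.2324
clock: 27.33
tool_pos: [0.5082, -0.0423, 0.2197]
eef_rot: [0.774, 0.633, -0.0, -0.0]
contact_force: [-1.0, -0.1, -0.9]
opening: 0.155
F tool [-0.4  -0.04  1.06] local x,y mm [ 0.8 -9.8] z 0.2203
```

```bash
python3 -m jog '[{"translation":[-0.008,0,0.05],"twist":0,"claw":0},{"translation":[-0.008,0,0.05],"twist":0,"claw":0},{"translation":[-0.008,0,0.05],"twist":0,"claw":0},{"translation":[-0.008,0,0.05],"twist":0,"claw":0},{"translation":[0,0,0],"twist":0,"claw":0}]'; python3 f.py
python3 -m jog '[{"translation":[-0.008,0,0.05],"twist":0,"claw":0},{"translation":[-0.008,0,0.05],"twist":0,"claw":0},{"translation":[-0.008,0,0.05],"twist":0,"claw":0},{"translation":[0,0,0],"twist":0,"claw":0}]'; python3 f.py
```

```text
clock: 27.95
tool_pos: [0.5082, -0.0434, 0.2119]
eef_rot: [0.774, 0.633, -0.0, -0.0]
contact_force: [-0.1, 0.4, -0.3]
opening: 0.152
F tool [ 0.8  -0.14  1.28] local x,y mm [  0.6 -11.1] z 0.2123
clock: 28.48
tool_pos: [0.509, -0.0435, 0.2065]
eef_rot: [0.774, 0.633, 0.001, 0.0]
contact_force: [1.0, 3.1, 1.9]
opening: 0.151
F tool [ 4.76  0.09 -2.7 ] local x,y mm [  1.3 -11. ] z 0.2065
```

```bash
python3 -m jog '[{"translation":[-0.008,0,0.05],"twist":0,"claw":0},{"translation":[-0.008,0,0.05],"twist":0,"claw":0},{"translation":[0,0,0.05],"twist":0,"claw":0},{"translation":[0,0,0],"twist":0,"claw":0}]'; python3 f.py
python3 -m jog '[{"translation":[0,0,0.05],"twist":0,"claw":0},{"translation":[0,0,0.05],"twist":0,"claw":0},{"translation":[0,0,0],"twist":0,"claw":0}]'; python3 f.py
```

```text
clock: 29.02
tool_pos: [0.5096, -0.0443, 0.2016]
eef_rot: [0.774, 0.633, 0.002, 0.001]
contact_force: [1.1, 4.7, 11.6]
opening: 0.152
F tool [  4.91  -0.34 -11.15] local x,y mm [  2.1 -11.6] z 0.2016
clock: 29.47
tool_pos: [0.5099, -0.0445, 0.2001]
eef_rot: [0.774, 0.633, 0.003, 0.001]
contact_force: [-4.3, 6.2, 33.5]
opening: 0.152
F tool [  4.83  -5.16 -34.32] local x,y mm [  2.5 -11.7] z 0.2001
```

The force jumped from 11 to 34 N within 1.5 mm, at z = 0.2001 (home expected at 0.2007), so the slot roof has met the rail. I relax, release, rise and measure.

```bash
python3 -m jog '[{"translation":[0,0,-0.06],"twist":0,"claw":0},{"translation":[0,0,-0.02],"twist":0,"claw":0},{"translation":[0,0,0],"twist":0,"claw":0}]'; python3 f.py
python3 -m jog '[{"translation":[0,0,0],"twist":0,"claw":30},{"translation":[0,0,0],"twist":0,"claw":40},{"translation":[0,0,0],"twist":0,"claw":50},{"translation":[0,0,0],"twist":0,"claw":60},{"translation":[0,0,0],"twist":0,"claw":70},{"translation":[0,0,0],"twist":0,"claw":100},{"translation":[0,0,0],"twist":0,"claw":100},{"translation":[0,0,-0.2],"twist":0,"claw":100},{"translation":[0,0,-0.4],"twist":0,"claw":100},{"translation":[0,0,-0.6],"twist":0,"claw":100},{"translation":[0,0,-0.6],"twist":0,"claw":100},{"translation":[0,0,-0.6],"twist":0,"claw":100},{"translation":[0.2,0,-0.4],"twist":0,"claw":100},{"translation":[0.5,0,0],"twist":0,"claw":100},{"translation":[0.5,0,0],"twist":0,"claw":100},{"translation":[0.3,0,0],"twist":0,"claw":100},{"translation":[0,0,0],"twist":0,"claw":100},{"translation":[0,0,0],"twist":0,"claw":100}]'
python3 wl.py w9.png
python3 -m jog '[{"translation":[0.5,0,0],"twist":0,"claw":100},{"translation":[0.5,0,0],"twist":0,"claw":100},{"translation":[0.5,0,0],"twist":0,"claw":100},{"translation":[0,0,0],"twist":0,"claw":100},{"translation":[0,0,0],"twist":0,"claw":100}]'
python3 wl.py w10.png; python3 comb.py w9.png w10.png
```

```text
clock: 29.92
tool_pos: [0.5092, -0.0447, 0.2003]
eef_rot: [0.774, 0.633, 0.001, 0.001]
contact_force: [1.1, 4.4, 10.6]
opening: 0.155
F tool [ 5.040e+00 -1.000e-02 -1.073e+01] local x,y mm [  1.9 -12. ] z 0.2003
clock: 31.62
tool_pos: [0.5197, 0.0136, 0.3115]
eef_rot: [0.774, 0.633, -0.0, 0.0]
contact_force: [-0.2, -1.1, 0.5]
opening: 1.0
[0.5197 0.0136 0.3115] [ 0.774  0.633 -0.     0.   ] cam [0.535 0.086 0.457] look [-0.05 -0.27 -0.96] up [ 0.19  0.94 -0.28] fx 332.6629823824641
flash_rail_stop [105.1 269.7] 0.69 [0.5004 0.122  0.165 ]
cure_rail_stop [270.1 320.5] 0.77 [ 0.5126 -0.0282  0.165 ]
carrier_a_grip [328.5 319. ] 0.9 [ 0.5026 -0.0703  0.196 ]
carrier_a_ring [307.7 316.1] 0.91 [ 0.5006 -0.0658  0.165 ]
wedge_grip [313.4 322.2] 0.61 [ 0.4968 -0.1188  0.081 ]
wedge_tip [275.9 322.3] 0.96 [ 0.5013 -0.1001  0.005 ]
wedge_holder [410.6 333.5] 0.59 [ 0.4714 -0.3458 -0.    ]
clock: 32.43
tool_pos: [0.5319, 0.0731, 0.3113]
eef_rot: [0.774, 0.634, -0.0, -0.0]
contact_force: [0.3, -0.4, 0.1]
opening: 1.0
[0.5319 0.0731 0.3113] [ 0.774  0.634 -0.    -0.   ] cam [0.547 0.145 0.457] l
[... 182 characters left out ...]
5 ]
carrier_a_grip [387.5 319.6] 0.89 [ 0.503  -0.0722  0.196 ]
carrier_a_grip [163.7 286.3] 0.31 [0.5186 0.1344 0.196 ]
carrier_a_ring [365.3 315.7] 0.97 [ 0.4993 -0.0704  0.165 ]
wedge_grip [377.5 318.8] 0.6 [ 0.4859 -0.1521  0.081 ]
wedge_grip [330.3 320.5] 0.58 [ 0.5023 -0.0822  0.081 ]
wedge_tip [326.8 321.6] 0.73 [ 0.4961 -0.1226  0.005 ]
wedge_tip [362.8 315.1] 0.48 [ 0.4734 -0.1838  0.005 ]
flash_rail_stop [0.4996 0.1222 0.1648] [0.8 0.8]
cure_rail_stop [ 0.514  -0.025   0.1735] [0.8 0.8]
carrier_a_grip [ 0.5039 -0.0659  0.2035] [0.4 0.4]
carrier_a_ring [ 0.5029 -0.0548  0.1863] [0.2 0.2]
wedge_grip [0.5182 0.001  0.2645] [17.7  6.6 24.1]
wedge_tip [ 0.5102 -0.0489  0.1295] [0.2 0.2]
```

```bash
python3 - <<'E'
from h import *
import pickle
D=pickle.load(open('obs.pkl','rb'))
q=[d[3] for d in D if d[1]=='wedge_grip' and d[2]>.595 and d[0] in('w9.png','w10.png')]
def loc(x):
    d=x[:2]-np.array([.5106,-.0320]); y=np.radians(-11.5); return np.round([1e3*(d@[np.cos(y),np.sin(y)]),1e3*(d@[-np.sin(y),np.cos(y)]),1e3*x[2]],1)
x,e=tri(q); print('wrist wedge_grip',loc(x),np.round(e,1)); print('w9 at z .215',loc(atz(*q[0],.215)),'w10',loc(atz(*q[1],.215)))
S={n:r.snapshot(n) for n in('scene','top')}
for l in('wedge_grip','wedge_tip','carrier_a_grip','cure_rail_stop'):
    for n in S:
        for p in r.spot_point(l,n)[:4]:
            z={'wedge_grip':.215,'wedge_tip':.139,'carrier_a_grip':.196,'cure_rail_stop':.165}[l]
            print(l,n,np.round(p['location'],1),round(p['confidence'],2),'local',loc(atz(*ray(S[n],cam(S[n]),p['location']),z)))
# edges along the rail axis in the wrist view
st=r.get_state(); s=r.snapshot('wrist'); c=cam(s,st); g=cv2.cvtColor(s['img'],cv2.COLOR_RGB2GRAY)
np.set_printoptions(linewidth=200)
print(st['tool_pos'])
for row in range(308,405,3): print(row,g[row,296:348:3])
E
```

```text
wrist wedge_grip [  1.1 -11.6 218.7] [1.3 1.3]
w9 at z .215 [  2.4 -13.7 215. ] w10 [-2.00e-01 -1.45e+01  2.15e+02]
wedge_grip scene [205.3 336. ] 0.68 local [ 11.  -21.8 215. ]
wedge_grip top [241.5 292.7] 0.65 local [ -2.1 -16.7 215. ]
wedge_grip top [247.6 287.2] 0.41 local [-15.4  -9.7 215. ]
wedge_tip scene [229.3 335.9] 0.56 local [ -0.7  -9.9 139. ]
wedge_tip top [250.5 317.9] 0.29 local [  6.6 -65.5 139. ]
carrier_a_grip scene [215.1 324.2] 0.58 local [  0.5 -44.  196. ]
carrier_a_grip top [247.4 306.2] 0.64 local [ -3.4 -42.7 196. ]
cure_rail_stop scene [228.  302.2] 0.52 local [-27.8 -79.5 165. ]
cure_rail_stop scene [222.6 312.3] 0.31 local [-27.1 -52.8 165. ]
cure_rail_stop scene [357.1 229.6] 0.3 local [ 133.8 -357.5  165. ]
cure_rail_stop top [244.9 285.4] 0.9 local [ -2.2  -2.1 165. ]
[0.53191918 0.07253332 0.3114852 ]
308 [120  62  64  58  60  61  62  62  59  55  54  55  53  54  56 154 170 177]
311 [100  61  59  61  62  60  62  59  58  56  50  54  56  58  56 131 168 171]
314 [ 85  62  64  61  59  57  62  58  57  51  55  54  57  55  58  83 168 171]
317 [67 59 61 60 50 
[... 1295 characters left out ...]
80 [158  98 100  94 103  50   0   7   6   2   5   4 109 109 113 160 170 170]
383 [ 91 140 143 141 142  52   6  12  11  11  13   1 139 144 142 163 177 173]
386 [ 40 140 144 103  75  37  15   6  12  10  13   3 141 143 144 162 176 169]
389 [ 71 133 139 140  72  33  16   9  11  15  11   1 141 143 142 162 171 173]
392 [100 138 140  93  72  33  12  13  13  14   8  10 141 144 139 157 168 168]
395 [105 135 139  92  72  37  15  10  14  15   8   5 141 141 139 181 193 187]
398 [135 136 140 142  75  64  11  14  13   9  10   8 142 149 145 182 192 192]
401 [186 142 145 145 134  66  16   7   9  11  14  25 144 145 143 180 192 186]
404 [190 132 108 109 112  65  84  81  83  84  53 105 106 107 110 179 190 189]
```

```bash
python3 -c "
from plant import r
print(r.finish_job(), r.get_state()['clock'])"
```

```text
the job is handed in; nothing more can be done
the job is handed in; nothing more can be done
```

I hung the painted carrier on the curing rail, drove the wedge home and handed the job in about 33 s into the 58 s limit. I did not check the end state in a picture, because the 12-picture viewing limit was used up. The last checks are numbers only.

**Carrier:** I lifted it 24 mm, took it over both end stops and hung it on the curing rail. I pushed until the buffer gave 3.7 N of reaction, eased back 2 mm and let go. The wrist picture taken next showed the three carriers closed up and a gap of about 21 mm, as expected.

**Wedge:** I took it from the holder and pressed it down astride the rail.
- **Seating:** the force rose from 11 to 34 N within 1.5 mm. The tool stopped at 200.1 mm, against 200.7 mm predicted for fully home.
- **Along the rail:** after release, the wrist camera put the wedge grip about 14 mm from the stop, where 13.5 mm was expected. That reading assumes the home height.
- **Row pressed:** the carrier now sits about 43 mm from the stop, up from about 36 mm when the row was just closed. That fits the buffer being pressed about 5 mm.

**Readings that disagreed:**
- The two-view wedge grip height came out at 218.7 mm against the nominal 215 mm. The same measurement put the wedge 11.6 mm from the stop.
- Several network readings from the scene and top cameras, including the wedge grip and the curing stop, were off by 1 cm or more. I did not rely on those.

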